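# Seat the ring pallet on its locating pins

## Robot

A 6-joint arm with a two-finger parallel gripper is mounted at the origin on the work surface. World frame = base frame: x ahead of the robot, y to its left, z up, the work surface at z = 0. Lengths are in mm, angles in rad, forces in N, time in s.
With the tool pointing down it reaches from about 350 to 725 mm from the base axis. Payload 6 kg.
Tool frame: the origin (TCP) lies at the very end of the fingers, on their centre line; the grasp point (between the pads) lies 19 mm behind it; z points along the fingers, x is the direction in which the jaws open and shut, and the axes are right-handed (so a half turn about z gives the same grasp; the last joint's range is limited). The gripper opens to 85 mm and grips with 20 to 120 N. Pads are 22 mm wide; open, the fingers measure 114 mm over their backs; the gripper's body (76 mm by 85 mm) begins 54 mm behind the grasp point. The pads swing forward as they close: fully open they stand 13 mm farther back than shut.
Start: joints at [1.628, 0.04, 0.085, 0, -1.615, -0.334], TCP at [163.941, 577.145, 231.261] pointing down, gripper open.
Joint ranges: [-2.56, 2.56], [-1.29, 2.01], [-1.08, 1.49], [-3.29, 1.98], [-2.81, -0.18], [-2.99, 2.99]. Speed limits (rad/s): [2.57, 2.57, 3.01, 3.14, 3.14, 3.14].

## Interface

Orientations are given as a unit quaternion [x, y, z, w].
In Python, from rig import * gives the robot as it stands.
- The arm moves only by the tool send_rows, never from a script. Its argument "rows" is a list of rows, each an object with "delta_pos": the shift along the world's x, y, z in m, a list of three; "spin": the turn about the world's z in degrees. A call has 1 to 20 rows; each row is the pose to reach, as a shift and turn from the pose commanded when the call began; what a row does not reach only later rows make up. A row lasts 1/8 s, in which the tool goes at most 62.5 mm and 10.7 degrees, less where a joint would pass 70% of its speed; a pose out of reach is approached as far as the arm can. A call with a gripper value outside its range is refused whole. "gripper" is the opening, from 0 (shut) to 1 (fully open), set as the call begins (left out, the last holds). The fingers move at their own pace and stop on an object; "newtons" is the grip in N (left out, the last holds). Time passes only in rows, so rows that repeat a pose let the fingers close. It gives the time, the measured TCP pose, the force and the opening at its end, in the units of the state.
- read_state(): the state, without advancing time (a new reading comes with each control period).
- camera(name): name is "side" or "top"; returns a dict with "image" (420x560x3 uint8, red, green, blue), "camera_matrix" (3x3 intrinsics, pixels), "extrinsics" (4x4, takes a point from world to camera coordinates). Camera axes: x right, y up, looking along -z (the intrinsics and any distortion apply to the point x, -y, -z); pixel columns grow to the right and rows downward; lengths in mm; the calibration is good to about 2 mm. A picture is of the moment at which its call begins. There is no depth.
- hand_in(): hands the job in, once; it reports no verdict.
The state is a dict: "t": time; "joints": joint angles; "joint_velocities": joint speeds; "joint_efforts": joint torques, N m; "tcp_pos": TCP position; "tool_rot": TCP orientation; "force": force on the tool from outside, world axes, zero at the start; "torque": the same for the moment, N m; "width": opening from 0.0 (shut) to 1.0 (fully open).
Only numpy, scipy, OpenCV 4.12 (cv2) and the standard library are available. Lean on these libraries where they do the work, as an engineer would, in place of code of your own. Each camera call takes 0.05 s, during which the arm holds its last target.

## Task

The ring pallet has been put down crooked and off to the left on its loading nest, so it is riding up on the two locating pins. Without gripping it or picking it up, nudge it gently with the fingertips - back towards the fence, then sideways to the right - until both its holes drop over the pins and it lies flat on the nest. Leave the pallet there with the hand clear, and do not disturb the glue bottle, tumbler, mandrel, caliper and loose rings around it.

Things in the scene. Friction and masses are not known exactly. Their poses are not given: they have to be found in the camera images.
- nest: Loading nest, fixed to the bench: dark steel base plate 160 (its x) x 230 (its y) x 12 mm, top face at z = 12. Origin: centre of its underside, on the bench; x away from the robot to the fence, y left, z up (yawed up to 0.35 rad). With the pallet seated the pallet's origin is at nest (10, -30, 12) and its left end at nest y = +45. The two locating pins both stand at nest y = +32.
- pin_back (a point): Tip of the locating pin nearer the fence, at nest (36, 32, 19). Pin: 8 mm diameter for 3 mm above the base plate, then a half-round nose of 4 mm radius, 7 mm tall in all. Hidden under the pallet at the start. The nose enters a hole up to about 3 mm off centre; weight and a light push do the rest.
- pin_front (a point): Tip of the other locating pin, the same shape, at nest (-16, 32, 19).
- pallet: Loose ring pallet, 0.32 to 0.52 kg: aluminium plate 100 (x) x 150 (y) x 8 mm, fixed on it a white foam insert with upright rings (to 34 mm above the underside). Origin: centre of the plate's underside; axes as the nest's when seated. Starts 18 to 44 mm too far left, 8 to 16 mm short of seated in x, yawed to 0.1 rad, left part up on the pin tips, right end down (tilt to 0.09 rad).
- hole_back (a point): Underside centre of the round through hole, 9.6 mm diameter, at pallet (26, 62, 0); it goes over pin_back.
- hole_front (a point): Underside centre of the slotted through hole, 14 mm along pallet x by 9.6 mm along y, at pallet (-26, 62, 0); it goes over pin_front.
- glue: Glue bottle, bystander, 28 mm diameter, 75 mm tall, standing on the bench to the right of the nest. Origin: centre of its underside.
- tumbler: Amber glass tumbler with cork sleeve and lid, bystander, 82 mm diameter, 118 mm tall, standing behind the fence. Origin: centre of its underside.
- mandrel: Ring mandrel, bystander, tapered steel rod 180 mm with a black handle 100 x 25 x 25 mm, lying behind the fence. Origin: under the joint of rod and handle; x along the rod.
- caliper: Caliper, bystander, 190 mm long, 13 mm high, lying in front of the nest. Origin: underside, near the middle of its length; x along the beam.
- loose_ring: Wooden ring, bystander, 23 mm diameter, 6 mm high, lying flat on the bench to the left of the nest. Origin: centre of its underside.
- steel_ring: Steel ring, bystander, 21 mm diameter, 5 mm high, lying flat on the bench to the right of the nest. Origin: centre of its underside.
- fence (a point): Front face of the fence, a steel bar along the nest's back edge, at the middle of its length and at its upper edge: nest (61.5, 0, 26); it rises 14 mm above the base plate. A pallet pushed flat against it is 1.5 mm further back than seated.
- pallet_left (a point): Middle of the pallet's left end at mid-thickness, pallet (0, 75, 4). At the start this end is raised on the pins, its lower edge up to 12 mm off the base plate; it drops flat when the holes come over the pins. Sliding the pallet takes about 1 to 5 N.
- knob (a point): Top of the pallet's black lifting knob (16 mm wide) near its right end, pallet (0, -65, 28); not to be gripped in this job.
Things that resemble listed ones, but are neither listed nor needed, are in the scene too. What is shaped like the pallet but green or pink is not meant.

How it is judged (in metres and radians):
At the end, for the whole second after the job is handed in: Both holes are over their pins (round hole within 2.5 mm, slot within 4 mm of the pin's axis), the pallet lies flat on the nest's base plate (underside within 1.8 mm of it at the middle and at both holes, within 0.02 rad of parallel) and is at rest (z of each of pallet, hole_back, hole_front in the frame of nest below 0.0138 m and angle between the z axis of pallet and the z axis of nest, either way round below 0.02 rad and horizontal distance between hole_back and pin_back below 0.0025 m and horizontal distance between hole_front and pin_front below 0.004 m and linear speed of pallet below 0.01 m/s); the robot touches nothing.
It fails at once if the pallet is lifted: its middle rises more than 15 mm off the base plate, or it is tipped by more than 0.2 rad (z of pallet in the frame of nest above 0.027 m or angle between pallet's own z axis and vertical above 0.2 rad).
It fails at once if the pallet is pinched or shoved hard (fingers on the pallet with more than 35 N) (contact force between the fingers and pallet above 35 N).
It fails at once if a bystander is moved by more than 20 mm, or the glue bottle or tumbler is tipped by more than 0.3 rad (distance of any of glue, tumbler, mandrel, caliper, loose_ring, steel_ring from where it was at the start of the episode above 0.02 m or angle between any of glue, tumbler's own z axis and vertical above 0.3 rad).
It also fails if it takes over 53 s, if anything falls off the work surface, if the arm or the gripper's body presses on something with over 40 N, if the wrist force passes 120 N, or if a joint passes its speed limit or range.

## Working session

There is one attempt and no reset: what is moved stays moved. The work goes in short steps, Python scripts to look and compute and a tool call to move; the robot and the scene stay as the last step left them, time stands still between calls to the robot, and variables do not carry over. Pictures are saved under pics/ and viewed, and the job is handed in when it is done.

Besides the shell and the picture viewer there is one more tool, called after "Request:" as name([rows], argument=value, ...), one row to a line, values as JSON. send_rows: Moves the arm, as the interface text tells. Its arguments: {"type":"object","properties":{"rows":{"type":"array"},"gripper":{"type":"number"},"newtons":{"type":"number"}},"required":["rows"]}

```bash
ls; mkdir -p pics
python3 - <<'E'
from rig import *
import cv2
s=read_state();print(s['t'],s['tcp_pos'],s['tool_rot'],s['width'],s['force'])
for n in('side','top'):
    c=camera(n);cv2.imwrite(f'pics/{n}0.png',c['image'][:,:,::-1]);print(c['camera_matrix'],c['extrinsics'],[k for k in c])
E
```

```text
pics
0.0 [163.78142771 576.87789812 230.25093543] [-6.02814394e-01  7.97880950e-01 -5.91356621e-04 -6.68788482e-04] 0.9953486765320781 [ 0.55126654  0.97029252 -0.9148901 ]
[[495.01497151   0.         277.11653942]
 [  0.         495.01497151 206.72031967]
 [  0.           0.           1.        ]] [[ 9.78218302e-01 -2.06989138e-01 -1.56348907e-02 -5.33064499e+02]
 [ 1.24004344e-01  5.22308984e-01  8.43692033e-01 -1.70216284e+02]
 [-1.66468843e-01 -8.27253783e-01  5.36599760e-01 -1.20483974e+03]
 [ 0.00000000e+00  0.00000000e+00  0.00000000e+00  1.00000000e+00]] ['image', 'camera_matrix', 'extrinsics']
[[474.628371     0.         277.19975787]
 [  0.         474.628371   215.44764568]
 [  0.           0.           1.        ]] [[ 6.45126395e-03 -9.99708322e-01  2.32734351e-02  5.18093547e+01]
 [ 9.85588696e-01  1.02909241e-02  1.68846140e-01 -5.56531653e+02]
 [-1.69036396e-01  2.18487636e-02  9.85367611e-01 -1.22291134e+03]
 [ 0.00000000e+00  0.00000000e+00  0.00000000e+00  1.00000000e+00]] ['image', 'camera_matrix', 'extrinsics']
```

View pics/side0.png

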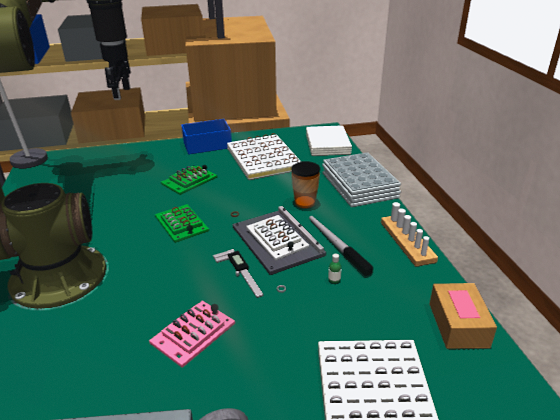

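View pics/top0.png

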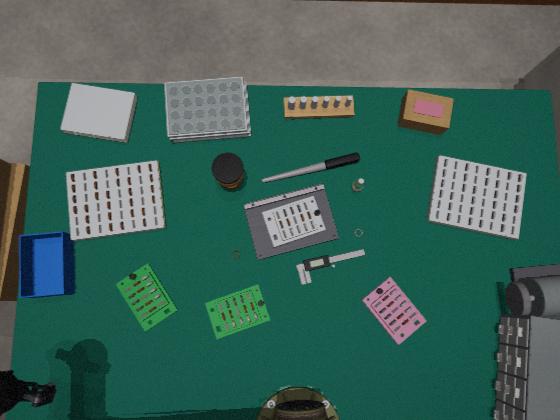

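The pallet candidates in the top view are white on the dark nest at (294,222), green at (146,297) and (238,312), pink at (394,311), and large white ring trays at (115,200) and (478,197). I choose the one on the nest at (294,222) and check it in an enlarged crop.

Run:
```python
import cv2
a=cv2.imread('pics/top0.png')[160:290,220:380];cv2.imwrite('pics/top0c.png',cv2.resize(a,None,fx=5,fy=4.6,interpolation=cv2.INTER_CUBIC) if 0 else cv2.resize(a,None,fx=4.6,fy=4.6,interpolation=cv2.INTER_CUBIC))
a=cv2.imread('pics/side0.png')[160:300,200:380];cv2.imwrite('pics/side0c.png',cv2.resize(a,None,fx=4.2,fy=4.2,interpolation=cv2.INTER_CUBIC))
```

```text
(no output)
```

View pics/top0c.png

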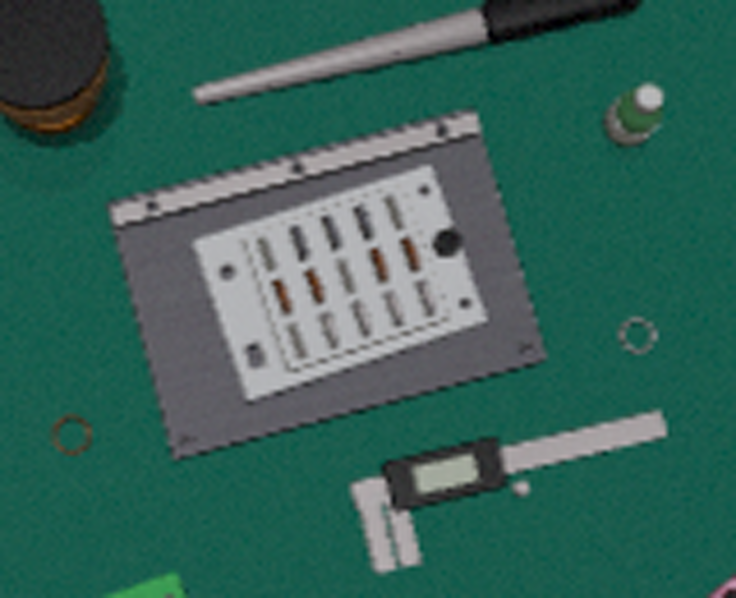

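View pics/side0c.png

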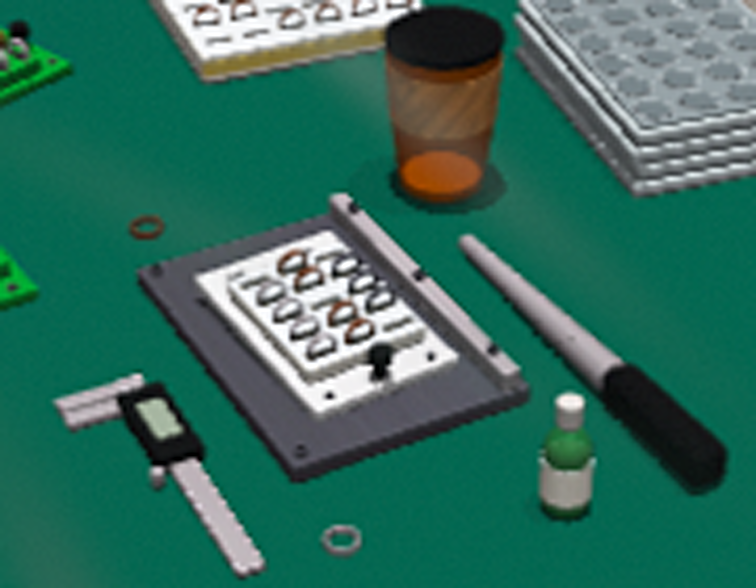

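The crop confirms it. This is the white plate with the black knob at its right end (crop 447,243), with a round hole at (227,271) and a slot at (256,354), lying on the dark nest. Next I measure the nest and pallet.

```bash
cat > h.py <<'E'
import numpy as np,cv2
from rig import *
def ray(c,uv):
    K=c['camera_matrix'];E=c['extrinsics'];R=E[:3,:3];t=E[:3,3]
    d=np.array([(uv[0]-K[0,2])/K[0,0],-(uv[1]-K[1,2])/K[1,1],-1.])
    return -R.T@t, R.T@d
def onz(c,uv,z):
    o,d=ray(c,uv);return o+d*(z-o[2])/d[2]
def px(c,P):
    K=c['camera_matrix'];E=c['extrinsics'];p=E[:3,:3]@np.asarray(P,float)+E[:3,3]
    return np.array([K[0,2]+K[0,0]*p[0]/-p[2],K[1,2]+K[1,1]*(-p[1])/-p[2]])
def tri(c1,u1,c2,u2):
    A=[];b=[]
    M=np.zeros((3,3));v=np.zeros(3)
    for c,u in((c1,u1),(c2,u2)):
        o,d=ray(c,u);d/=np.linalg.norm(d);P=np.eye(3)-np.outer(d,d);M+=P;v+=P@o
    return np.linalg.solve(M,v)
E
python3 - <<'E'
from h import *
c=camera('top');im=c['image'];hsv=cv2.cvtColor(im,cv2.COLOR_RGB2HSV)
x0,y0=235,175
roi=hsv[y0:265,x0:345]
m=(roi[:,:,1]<70).astype(np.uint8)
n,l,st,ce=cv2.connectedComponentsWithStats(m);k=1+st[1:,4].argmax();nm=(l==k).astype(np.uint8)
cn=max(cv2.findContours(nm,0,cv2.CHAIN_APPROX_NONE)[0],key=cv2.contourArea)
def corners(cn,eps=0.03):
    ap=cv2.approxPolyDP(cv2.convexHull(cn),eps*cv2.arcLength(cn,True),True)[:,0].astype(float)
    p=cn[:,0].astype(float);L=[]
    for i in range(len(ap)):
        a,b=ap[i],ap[(i+1)%len(ap)];d=b-a;ln=np.linalg.norm(d);d/=ln
        s=(p-a)@d;e=abs((p-a)@np.array([-d[1],d[0]]))
        q=p[(s>.08*ln)&(s<.92*ln)&(e<2.5)]
        vx,vy,xx,yy=cv2.fitLine(q.astype(np.float32),cv2.DIST_HUBER,0,.01,.01).ravel();L.append(np.array([vy,-vx,vx*yy-vy*xx]))
    out=[]
    for i in range(len(L)):
        x=np.cross(L[i-1],L[i]);out.append(x[:2]/x[2]+[x0,y0])
    return np.array(out)
C=corners(cn);print('nest px',C)
for q in C: print(q.round(1),onz(c,q,12).round(1),onz(c,q,26).round(1))
# pallet
v=roi[:,:,2].copy();wm=((v>150)&(roi[:,:,1]<40)).astype(np.uint8)
print(np.percentile(v[nm>0],[10,30,50,70,90]))
wm=cv2.morphologyEx(wm,cv2.MORPH_CLOSE,np.ones((3,3)))
n,l,st,ce=cv2.connectedComponentsWithStats(wm);print(st)
cv2.imwrite('pics/m.png',cv2.resize(np.hstack([nm*255,wm*255]),None,fx=3.4,fy=3.4,interpolation=0))
for k in range(1,n):
    if st[k,4]>800:
        cn=max(cv2.findContours((l==k).astype(np.uint8),0,cv2.CHAIN_APPROX_NONE)[0],key=cv2.contourArea);C=corners(cn)
        print('pal');[print(q.round(1),onz(c,q,20).round(1),onz(c,q,30).round(1)) for q in C]
E
```

```text
nest px [[322.22019196 183.47726917]
 [337.98130035 237.43449402]
 [257.54541397 258.99084473]
 [243.23416519 203.82989693]]
[322.2 183.5] [653.8 -69.2  12. ] [650.4 -67.5  26. ]
[338.  237.4] [ 502.7 -111.    12. ] [ 501.  -108.9   26. ]
[257.5 259. ] [442.  108.1  12. ] [440.9 107.9  26. ]
[243.2 203.8] [593.5 149.6  12. ] [590.8 148.9  26. ]
[ 93.  98. 103. 167. 183.]
[[   0    0  110   90 7676]
 [  28    0   24    6   41]
 [  82   10    7    5   22]
 [  51   12   30   11  110]
 [  10   20   40   14  144]
 [  27   21   64   51 1764]
 [  95   79   15    9   83]
 [  76   84   12    6   56]
 [  65   89    4    1    4]]
pal
[312.8 196. ] [616.1 -41.8  20. ] [614.  -40.9  30. ]
[324.4 228.9] [524.9 -73.1  20. ] [523.5 -71.8  30. ]
[273.9 245.7] [477.7  64.2  20. ] [476.6  64.3  30. ]
[262.2 212.2] [569.3  97.1  20. ] [567.5  97.   30. ]
```

View pics/m.png

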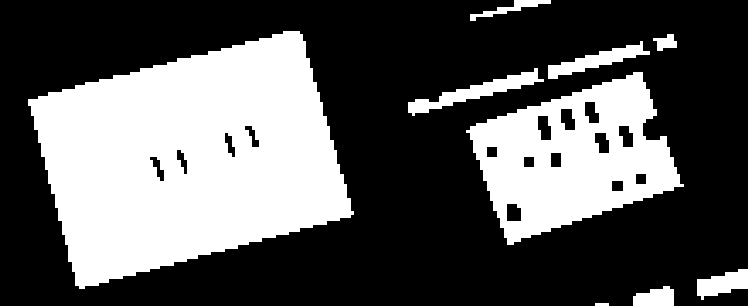

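The plate corners give these estimates:
- **Nest:** origin about (548, 20), yaw about 0.27.
- **Pallet:** nest (-4, -7), about 14 mm short in x, 23 mm too far left, yaw +0.066.

I'll move above the nest's front with the jaw line along nest y. Both open fingertips can then push the front edge together.

Request:
send_rows([
  {"delta_pos": [0.01,-0.02,0],"spin": -6},
  {"delta_pos": [0.03,-0.06,0],"spin": -15},
  {"delta_pos": [0.052,-0.1,0],"spin": -25},
  {"delta_pos": [0.075,-0.143,0],"spin": -35},
  {"delta_pos": [0.098,-0.187,0],"spin": -45},
  {"delta_pos": [0.12,-0.23,0],"spin": -55},
  {"delta_pos": [0.142,-0.272,0],"spin": -65},
  {"delta_pos": [0.165,-0.315,-0.01],"spin": -75},
  {"delta_pos": [0.188,-0.36,-0.02],"spin": -85},
  {"delta_pos": [0.212,-0.405,-0.03],"spin": -95},
  {"delta_pos": [0.235,-0.448,-0.05],"spin": -105},
  {"delta_pos": [0.258,-0.492,-0.07],"spin": -115},
  {"delta_pos": [0.28,-0.534,-0.09],"spin": -125},
  {"delta_pos": [0.296,-0.565,-0.11],"spin": -134},
  {"delta_pos": [0.304,-0.58,-0.13],"spin": -142},
  {"delta_pos": [0.307,-0.586,-0.14],"spin": -148.7},
  {"delta_pos": [0.307,-0.586,-0.15],"spin": -148.7},
  {"delta_pos": [0.307,-0.586,-0.15],"spin": -148.7},
  {"delta_pos": [0.307,-0.586,-0.15],"spin": -148.7},
], gripper=1.0)

```text
t: 2.52
tcp_pos: [471.1, -8.4, 81.9]
tool_rot: [0.605, 0.796, 0.0, 0.0]
force: [0.4, 0.2, 0.1]
width: 0.998
```

```bash
cat > look.py <<'E'
import sys
from h import *
t=sys.argv[1]
s=read_state();print(s['t'],s['tcp_pos'].round(1),np.round(s['tool_rot'],3),s['force'].round(2),np.round(s['joints'],2),s['width'])
S=camera('side')['image'][170:290,200:370,::-1];T=camera('top')['image'][160:290,220:380,::-1]
a=cv2.resize(S,(400,282),interpolation=cv2.INTER_CUBIC);b=cv2.resize(T,(400,325),interpolation=cv2.INTER_CUBIC)
a=cv2.resize(S,None,fx=3.4,fy=3.4,interpolation=cv2.INTER_CUBIC) if len(sys.argv)>2 and sys.argv[2]=='s' else (cv2.resize(T,None,fx=4.6,fy=4.6,interpolation=cv2.INTER_CUBIC) if len(sys.argv)>2 else np.hstack([cv2.resize(a,(400,325)),b]))
cv2.imwrite(f'pics/{t}.png',a)
E
python3 look.py a1
```

```text
2.525 [471.1  -8.4  81.9] [0.605 0.796 0.    0.   ] [0.43 0.24 0.14] [ 0.41 -0.29 -0.48  0.   -1.37 -1.71] 0.998115416170531
```

View pics/a1.png

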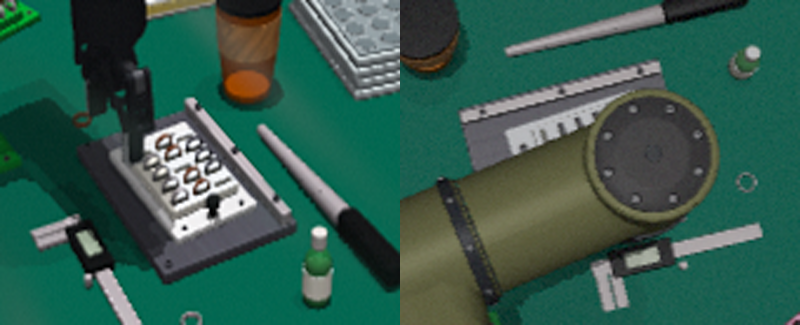

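The jaw line is parallel to the nest's front edge, with the fingers at side-crop (100,95) and (137,155). I lower part way and check the true tip height.

Request:
send_rows([
  {"delta_pos": [-0.002,0,-0.015],"spin": 0},
  {"delta_pos": [-0.004,0,-0.04],"spin": 0},
  {"delta_pos": [-0.004,0,-0.06],"spin": 0},
  {"delta_pos": [-0.004,0,-0.06],"spin": 0},
])

```text
t: 3.12
tcp_pos: [465.3, -9.2, 19.0]
tool_rot: [0.606, 0.796, -0.002, -0.001]
force: [-0.3, 0.4, -0.5]
width: 0.999
```

```bash
python3 look.py a2 s
python3 - <<'E'
from h import *
s=read_state();p=s['tcp_pos'];c=camera('side')
ex=np.array([-.267,.964,0])
for sg in(1,-1):
  for off in (0,13):
    q=p+sg*50*ex+[0,0,off];print(sg,off,((px(c,q)-[200,170])*3.4).round(0))
E
```

```text
3.125 [465.3  -9.2  19. ] [ 0.606  0.796 -0.002 -0.001] [-0.28  0.44 -0.55] [ 0.42 -0.25 -0.57 -0.   -1.25 -1.72] 0.9986803100603376
1 0 [136. 222.]
1 13 [135. 208.]
-1 0 [191. 293.]
-1 13 [191. 279.]
```

View pics/a2.png

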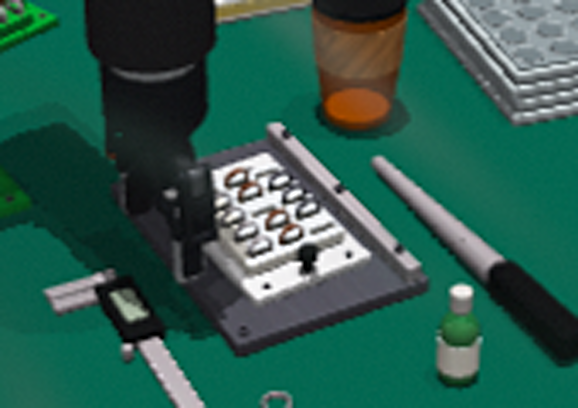

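The right fingertip's lower end is at (188,280), which matches 13 mm above the TCP. I lower until the tips are about 3–4 mm above the base plate, then start pushing gently.

Request:
send_rows([
  {"delta_pos": [0,0,-0.006],"spin": 0},
  {"delta_pos": [0,0,-0.012],"spin": 0},
  {"delta_pos": [0,0,-0.017],"spin": 0},
  {"delta_pos": [0,0,-0.017],"spin": 0},
  {"delta_pos": [0,0,-0.017],"spin": 0},
])

```text
t: 3.9
tcp_pos: [467.0, -8.9, 4.4]
tool_rot: [0.606, 0.796, 0.0, 0.0]
force: [-0.0, -1.0, 1.4]
width: 0.999
```

```bash
python3 look.py a3 s
```

```text
3.9 [467.   -8.9   4.4] [0.606 0.796 0.    0.   ] [-0.01 -0.96  1.35] [ 0.42 -0.24 -0.59  0.   -1.22 -1.72] 0.9989222487359575
```

View pics/a3.png

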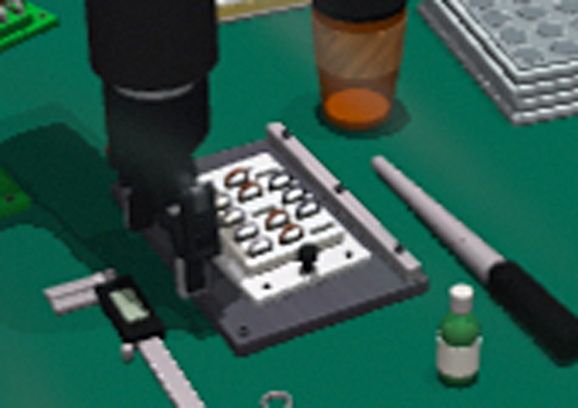

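Request:
send_rows([
  {"delta_pos": [0.004,0.001,0],"spin": 0},
  {"delta_pos": [0.0085,0.0024,0],"spin": 0},
  {"delta_pos": [0.0125,0.0035,0],"spin": 0},
  {"delta_pos": [0.0145,0.004,0],"spin": 0},
  {"delta_pos": [0.0164,0.0045,0],"spin": 0},
  {"delta_pos": [0.0183,0.0051,0],"spin": 0},
  {"delta_pos": [0.0202,0.0056,0],"spin": 0},
  {"delta_pos": [0.0222,0.0061,0],"spin": 0},
  {"delta_pos": [0.0241,0.0067,0],"spin": 0},
  {"delta_pos": [0.026,0.0072,0],"spin": 0},
])

```text
t: 5.25
tcp_pos: [493.0, -1.6, 4.1]
tool_rot: [0.606, 0.796, -0.0, -0.0]
force: [-2.1, 0.5, -0.6]
width: 0.999
```

```bash
python3 look.py a4 s
```

```text
5.25 [493.   -1.6   4.1] [ 0.606  0.796 -0.    -0.   ] [-2.14  0.5  -0.63] [ 0.41 -0.16 -0.52 -0.   -1.2  -1.71] 0.9994984534845615
```

View pics/a4.png

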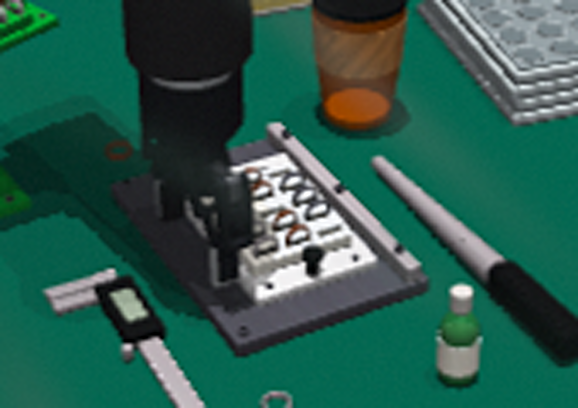

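There is contact at about 2 N, and the pallet is squaring up and moving toward the fence. I continue slowly.

Request:
send_rows([
  {"delta_pos": [0.001,0.0003,0],"spin": 0},
  {"delta_pos": [0.0019,0.0005,0],"spin": 0},
  {"delta_pos": [0.0029,0.0008,0],"spin": 0},
  {"delta_pos": [0.0039,0.0011,0],"spin": 0},
  {"delta_pos": [0.0048,0.0013,0],"spin": 0},
  {"delta_pos": [0.0058,0.0016,0],"spin": 0},
  {"delta_pos": [0.0067,0.0019,0],"spin": 0},
])

```text
t: 6.22
tcp_pos: [499.7, 0.3, 4.2]
tool_rot: [0.606, 0.796, -0.0, -0.0]
force: [-1.7, -1.2, 0.8]
width: 1.003
```

```bash
python3 look.py a5 s
```

```text
6.225 [4.997e+02 3.000e-01 4.200e+00] [ 0.606  0.796 -0.    -0.   ] [-1.68 -1.23  0.85] [ 0.4  -0.14 -0.51 -0.   -1.2  -1.71] 1.0029867330274884
```

View pics/a5.png

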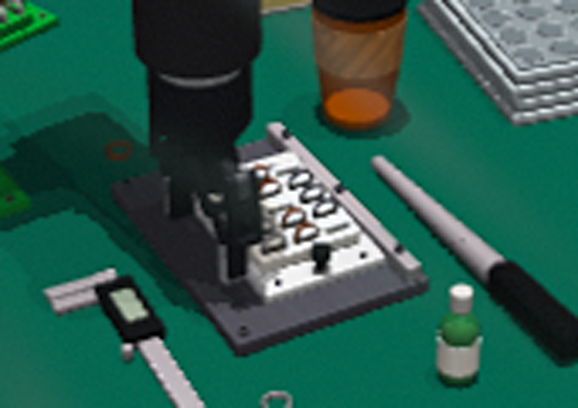

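Request:
send_rows([
  {"delta_pos": [0.0005,0.0001,0],"spin": 0},
  {"delta_pos": [0.001,0.0003,0],"spin": 0},
  {"delta_pos": [0.0014,0.0004,0],"spin": 0},
  {"delta_pos": [0.0019,0.0005,0],"spin": 0},
])

```text
t: 6.82
tcp_pos: [501.5, 0.8, 4.3]
tool_rot: [0.606, 0.796, -0.0, -0.0]
force: [-1.9, 0.9, -0.5]
width: 1.002
```

Request:
send_rows([
  {"delta_pos": [0.0005,0.0001,0],"spin": 0},
  {"delta_pos": [0.001,0.0003,0],"spin": 0},
  {"delta_pos": [0.001,0.0003,0],"spin": 0},
])

```text
t: 7.2
tcp_pos: [501.9, 0.8, 4.1]
tool_rot: [0.606, 0.796, -0.001, -0.001]
force: [-5.0, -0.0, 1.6]
width: 0.998
```

```bash
python3 look.py a6 s
```

```text
7.2 [501.9   0.8   4.1] [ 0.606  0.796 -0.001 -0.001] [-4.96 -0.04  1.6 ] [ 0.4  -0.13 -0.5  -0.   -1.2  -1.7 ] 0.9981394242418772
```

View pics/a6.png

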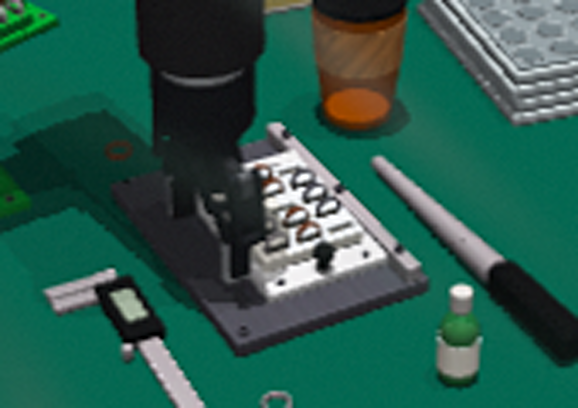

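The force is rising to 5 N while the tool lags its target, so the pallet is reaching the fence. I'll push slightly more to confirm, then back off.

Request:
send_rows([
  {"delta_pos": [0.0004,0.0001,0],"spin": 0},
  {"delta_pos": [0.0008,0.0002,0],"spin": 0},
  {"delta_pos": [0.0008,0.0002,0],"spin": 0},
])

```text
t: 7.68
tcp_pos: [502.0, 0.8, 4.0]
tool_rot: [0.606, 0.796, -0.001, -0.001]
force: [-9.7, -1.3, 5.2]
width: 1.001
```

The pallet is firmly against the fence at about 10 N. I back off, lift, and swing round to the left end.

Request:
send_rows([
  {"delta_pos": [-0.003,-0.001,0],"spin": 0},
  {"delta_pos": [-0.01,-0.003,0],"spin": 0},
  {"delta_pos": [-0.018,-0.005,0.004],"spin": 0},
  {"delta_pos": [-0.02,-0.005,0.02],"spin": 0},
  {"delta_pos": [-0.02,-0.005,0.05],"spin": 0},
  {"delta_pos": [-0.02,-0.005,0.08],"spin": 0},
  {"delta_pos": [-0.02,-0.005,0.096],"spin": 0},
])

```text
t: 8.55
tcp_pos: [484.3, -3.5, 103.3]
tool_rot: [0.606, 0.796, 0.002, 0.001]
force: [-1.0, -0.5, -1.0]
width: 1.002
```

Request:
send_rows([
  {"delta_pos": [0.0,0.01,0],"spin": 10},
  {"delta_pos": [0.005,0.025,0],"spin": 20},
  {"delta_pos": [0.012,0.043,0],"spin": 30},
  {"delta_pos": [0.02,0.061,0],"spin": 40},
  {"delta_pos": [0.029,0.079,0],"spin": 50},
  {"delta_pos": [0.038,0.096,0],"spin": 60},
  {"delta_pos": [0.045,0.11,0],"spin": 70},
  {"delta_pos": [0.05,0.118,0],"spin": 80},
  {"delta_pos": [0.05,0.118,0],"spin": 90},
  {"delta_pos": [0.05,0.118,0],"spin": 90},
], gripper=0.35)

```text
t: 9.8
tcp_pos: [533.2, 114.3, 100.2]
tool_rot: [-0.134, 0.991, -0.0, -0.0]
force: [0.1, 0.2, 0.1]
width: 0.348
```

```bash
python3 look.py a7
```

```text
9.8 [533.2 114.3 100.2] [-0.134  0.991 -0.    -0.   ] [0.1  0.24 0.15] [ 0.58 -0.08 -0.27 -0.   -1.38 -0.31] 0.34814943389155373
```

View pics/a7.png

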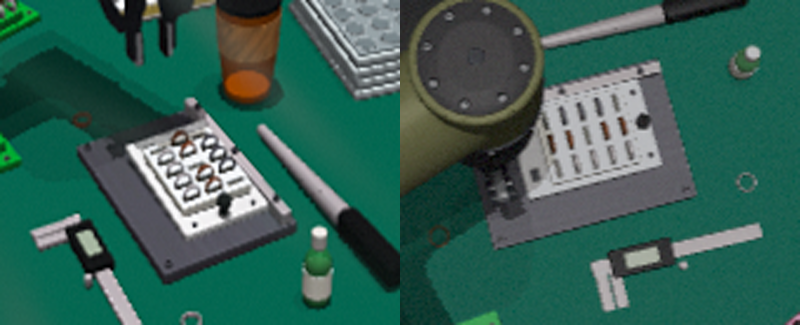

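The pallet is parallel to the fence and touching it. I measure how far left it still is, then lower the hand at the left end.

```bash
cat > meas.py <<'E'
from h import *
c=camera('top');im=c['image'];hsv=cv2.cvtColor(im,cv2.COLOR_RGB2HSV)
m=((hsv[:,:,2]>150)&(hsv[:,:,1]<40)).astype(np.uint8)
a=.270;ex=np.array([np.cos(a),np.sin(a)]);ey=np.array([-np.sin(a),np.cos(a)]);O=np.array([548.3,19.6])
ys,xs=np.nonzero(m[175:265,235:345]);P=[]
for x,y in zip(xs+235,ys+175):
    w=onz(c,(x,y),21)[:2]-O;P.append([w@ex,w@ey])
P=np.array(P)
# right edge: per x-band min y ; front edge: per y-band min x
for lo in range(-30,56,10):
    q=P[(P[:,0]>=lo)&(P[:,0]<lo+10)&(P[:,1]>-115)&(P[:,1]<100)]
    if len(q):print('x',lo+5,'right y',(q[:,1].min()-1.2).round(1),'left y',(q[:,1].max()+1.2).round(1))
for lo in range(-100,90,20):
    q=P[(P[:,1]>=lo)&(P[:,1]<lo+20)&(P[:,0]>-65)&(P[:,0]<56)]
    if len(q):print('y',lo+10,'front x',(q[:,0].min()-1.2).round(1))
E
python3 meas.py
```

```text
x -25 right y -86.3 left y 62.5
x -15 right y -86.0 left y 63.0
x -5 right y -86.4 left y 63.5
x 5 right y -86.0 left y 61.4
x 15 right y -70.9 left y 58.5
x 25 right y -86.1 left y 45.2
x 35 right y -86.5 left y 34.8
x 45 right y -86.2 left y 34.1
x 55 right y -85.8 left y 24.5
y -90 front x -38.0
y -70 front x -39.3
y -50 front x -39.0
y -30 front x -38.6
y -10 front x -38.9
y 10 front x -38.7
y 30 front x -38.5
y 50 front x -38.2
y 70 front x -36.0
```

The front edge is at nest x = -38.7 (flush is -38.5) and the left end is at y ≈ +64, so it is about 19 mm too far left. I lower the hand left of it.

Request:
send_rows([
  {"delta_pos": [0,0,-0.02],"spin": 0},
  {"delta_pos": [0,0,-0.045],"spin": 0},
  {"delta_pos": [0,0,-0.065],"spin": 0},
  {"delta_pos": [0,0,-0.078],"spin": 0},
  {"delta_pos": [0,0,-0.085],"spin": 0},
  {"delta_pos": [0,0,-0.085],"spin": 0},
  {"delta_pos": [0,0,-0.085],"spin": 0},
])

```text
t: 10.82
tcp_pos: [533.8, 114.5, 16.2]
tool_rot: [-0.134, 0.991, 0.0, 0.001]
force: [-0.4, 0.1, -0.1]
width: 0.349
```

```bash
python3 look.py a8 s
```

```text
10.825 [533.8 114.5  16.2] [-0.134  0.991  0.     0.001] [-0.35  0.06 -0.09] [ 0.58 -0.02 -0.37  0.   -1.22 -0.31] 0.34872221990499797
```

View pics/a8.png

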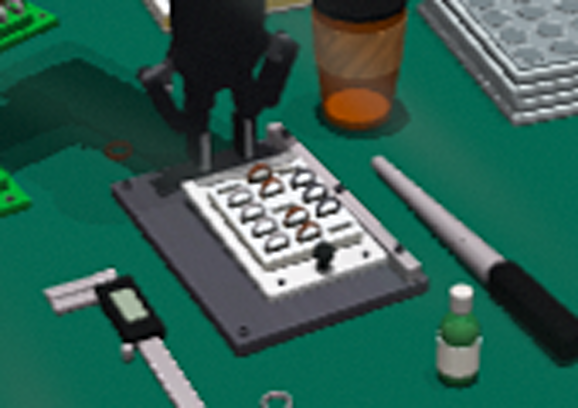

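Both fingertips are just left of the pallet's left end, at side-crop (207,165) and (248,150), and clear of the fence. Now I push right.

Request:
send_rows([
  {"delta_pos": [0.0011,-0.0039,0],"spin": 0},
  {"delta_pos": [0.0024,-0.0087,0],"spin": 0},
  {"delta_pos": [0.0037,-0.0135,0],"spin": 0},
  {"delta_pos": [0.0045,-0.0164,0],"spin": 0},
  {"delta_pos": [0.005,-0.018,0],"spin": 0},
  {"delta_pos": [0.0055,-0.02,0],"spin": 0},
  {"delta_pos": [0.006,-0.0217,0],"spin": 0},
  {"delta_pos": [0.0064,-0.0231,0],"spin": 0},
  {"delta_pos": [0.0068,-0.0246,0],"spin": 0},
  {"delta_pos": [0.0072,-0.026,0],"spin": 0},
])

```text
t: 12.18
tcp_pos: [540.5, 88.2, 15.2]
tool_rot: [-0.134, 0.991, -0.0, -0.0]
force: [-0.8, 1.6, -1.1]
width: 0.35
```

```bash
python3 look.py a9 s;python3 meas.py|grep -v left\ y\ z
```

```text
12.175 [540.5  88.2  15.2] [-0.134  0.991 -0.    -0.   ] [-0.84  1.64 -1.06] [ 0.53 -0.01 -0.37 -0.   -1.22 -0.26] 0.34998191767702547
x -25 right y -94.3 left y 33.0
x -15 right y -94.7 left y 33.9
x -5 right y -94.4 left y 35.8
x 5 right y -94.8 left y 25.0
x 15 right y -79.2 left y 10.9
x 25 right y -94.9 left y 5.3
x 35 right y -94.5 left y -6.3
x 45 right y -94.2 left y -8.5
x 55 right y -94.6 left y -8.8
y -90 front x -39.4
y -70 front x -39.3
y -50 front x -39.0
y -30 front x -38.6
y -10 front x -38.9
y 10 front x -38.7
y 30 front x -38.5
y 50 front x -38.2
```

View pics/a9.png

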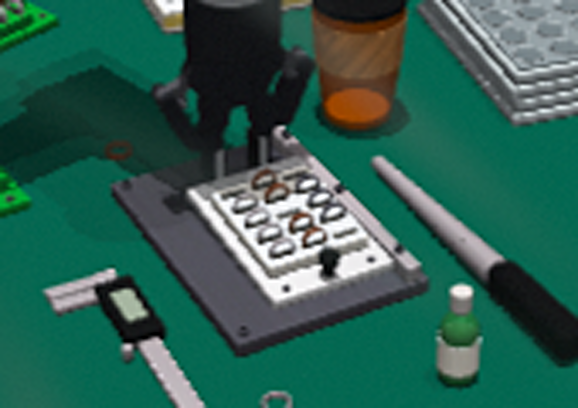

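The pallet has slid about 8 mm right and stayed square, with about 10 mm left. I continue slowly.

Request:
send_rows([
  {"delta_pos": [0.0003,-0.001,0],"spin": 0},
  {"delta_pos": [0.0005,-0.0019,0],"spin": 0},
  {"delta_pos": [0.0008,-0.0029,0],"spin": 0},
  {"delta_pos": [0.0011,-0.0039,0],"spin": 0},
  {"delta_pos": [0.0013,-0.0048,0],"spin": 0},
  {"delta_pos": [0.0016,-0.0058,0],"spin": 0},
  {"delta_pos": [0.0019,-0.0067,0],"spin": 0},
])

```text
t: 13.2
tcp_pos: [542.4, 81.5, 15.2]
tool_rot: [-0.134, 0.991, -0.0, -0.0]
force: [-1.3, 0.7, -1.4]
width: 0.346
```

```bash
python3 meas.py|egrep 'x -5|x 45|y -70|y 30'
```

```text
x -5 right y -101.2 left y 27.2
x 45 right y -101.1 left y -14.6
y -70 front x -39.3
y 30 front x -38.5
```

Request:
send_rows([
  {"delta_pos": [0.0001,-0.0005,0],"spin": 0},
  {"delta_pos": [0.0003,-0.001,0],"spin": 0},
  {"delta_pos": [0.0004,-0.0014,0],"spin": 0},
  {"delta_pos": [0.0005,-0.0019,0],"spin": 0},
  {"delta_pos": [0.0005,-0.0019,0],"spin": 0},
])

```text
t: 13.88
tcp_pos: [543.0, 79.5, 15.4]
tool_rot: [-0.134, 0.991, -0.0, 0.0]
force: [0.4, 0.8, -0.4]
width: 0.351
```

```bash
python3 meas.py|egrep 'x -5|x 45|y -70|y 30'; python3 look.py b1 s
```

```text
x -5 right y -103.1 left y 27.2
x 45 right y -102.9 left y -17.2
y -70 front x -39.3
y 30 front x -38.5
13.925 [543.1  79.5  15.4] [-0.134  0.991 -0.     0.   ] [-0.42  0.03  0.43] [ 0.51 -0.01 -0.37  0.   -1.22 -0.24] 0.3511925459901238
```

View pics/b1.png

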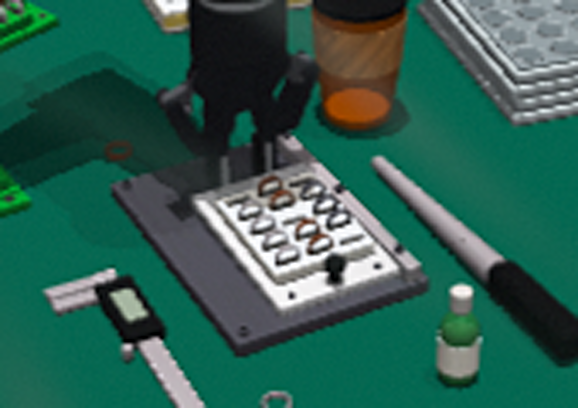

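Request:
send_rows([
  {"delta_pos": [0.0001,-0.0005,0],"spin": 0},
  {"delta_pos": [0.0003,-0.001,0],"spin": 0},
  {"delta_pos": [0.0003,-0.001,0],"spin": 0},
])

```text
t: 14.4
tcp_pos: [543.3, 78.5, 15.3]
tool_rot: [-0.134, 0.991, -0.0, -0.0]
force: [-0.7, 0.1, -0.3]
width: 0.349
```

```bash
python3 meas.py|egrep 'x -5|x 45|y -70|y 30'; python3 look.py b2 s
```

```text
x -5 right y -104.6 left y 24.6
x 45 right y -104.5 left y -19.9
y -70 front x -39.3
y 30 front x -39.8
14.45 [543.3  78.6  15.3] [-0.134  0.991 -0.    -0.   ] [-0.15  0.58  0.35] [ 0.51 -0.01 -0.37  0.   -1.22 -0.24] 0.34676612807146684
```

View pics/b2.png

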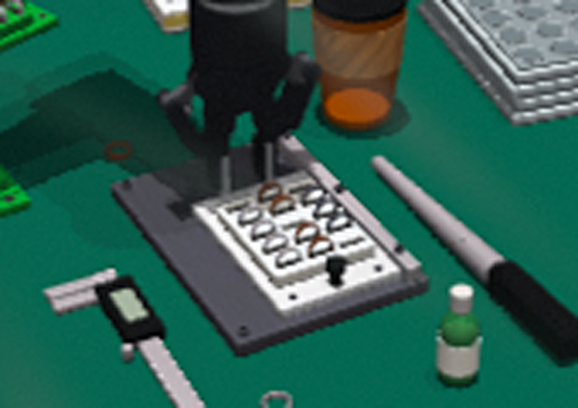

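The left part appears to have dropped: its front edge shifted to x = -39.8 and the right end jumped to -104.6. I feel for the stop with a small push.

Request:
send_rows([
  {"delta_pos": [0.0001,-0.0005,0],"spin": 0},
  {"delta_pos": [0.0003,-0.001,0],"spin": 0},
  {"delta_pos": [0.0004,-0.0014,0],"spin": 0},
  {"delta_pos": [0.0004,-0.0014,0],"spin": 0},
])

```text
t: 15.05
tcp_pos: [543.6, 77.5, 15.3]
tool_rot: [-0.134, 0.991, 0.0, 0.0]
force: [-1.5, 1.5, -0.1]
width: 0.349
```

```bash
python3 meas.py|egrep 'x -5|x 45|y -70|y 30'
```

```text
x -5 right y -104.6 left y 27.2
x 45 right y -104.5 left y -19.9
y -70 front x -39.3
y 30 front x -39.8
```

Request:
send_rows([
  {"delta_pos": [0.0001,-0.0005,0],"spin": 0},
  {"delta_pos": [0.0003,-0.001,0],"spin": 0},
  {"delta_pos": [0.0003,-0.001,0],"spin": 0},
])

```text
t: 15.48
tcp_pos: [543.9, 76.3, 15.2]
tool_rot: [-0.134, 0.991, 0.0, -0.0]
force: [-0.9, 2.1, 0.8]
width: 0.352
```

```bash
python3 meas.py|egrep 'x -5|x 45|y -70|y 30'
```

```text
x -5 right y -106.5 left y 24.6
x 45 right y -106.4 left y -23.3
y -70 front x -39.8
y 30 front x -39.8
```

```bash
python3 look.py b3 s
```

```text
15.525 [544.   76.3  15.3] [-0.134  0.991  0.    -0.   ] [-0.31  2.19  0.08] [ 0.51 -0.01 -0.37 -0.   -1.22 -0.24] 0.35018167029502434
```

View pics/b3.png

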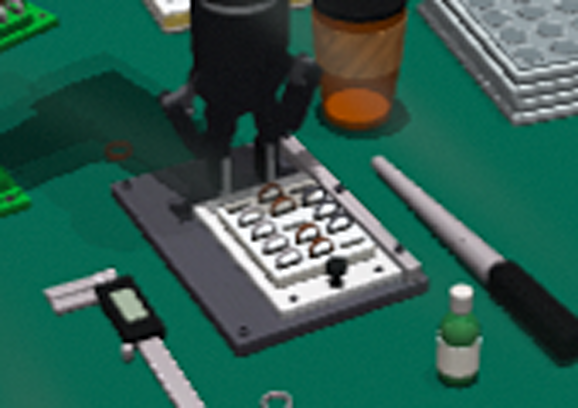

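Request:
send_rows([
  {"delta_pos": [-0.0008,0.0029,0],"spin": 0},
  {"delta_pos": [-0.0027,0.0096,0],"spin": 0},
  {"delta_pos": [-0.0053,0.0193,0],"spin": 0},
  {"delta_pos": [-0.007,0.025,0.01],"spin": 0},
  {"delta_pos": [-0.01,0.04,0.03],"spin": 0},
  {"delta_pos": [-0.015,0.06,0.06],"spin": 0},
  {"delta_pos": [-0.03,0.09,0.1],"spin": 0},
  {"delta_pos": [-0.045,0.12,0.13],"spin": 0},
  {"delta_pos": [-0.055,0.14,0.14],"spin": 0},
  {"delta_pos": [-0.055,0.14,0.14],"spin": 0},
])

```text
t: 16.88
tcp_pos: [488.8, 217.9, 157.2]
tool_rot: [-0.136, 0.991, 0.001, 0.001]
force: [-0.7, -0.7, -0.6]
width: 0.35
```

```bash
python3 meas.py; python3 look.py b4 s; python3 look.py b5 t
```

```text
x -25 right y -106.4 left y 45.4
x -15 right y -106.1 left y 45.1
x -5 right y -106.5 left y 45.6
x 5 right y -106.2 left y 45.4
x 15 right y -90.7 left y 44.7
x 25 right y -106.3 left y 45.2
x 35 right y -106.7 left y 44.9
x 45 right y -106.4 left y 45.4
x 55 right y -106.1 left y 45.2
y -90 front x -39.4
y -70 front x -39.8
y -50 front x -39.7
y -30 front x -39.9
y -10 front x -39.7
y 10 front x -39.9
y 30 front x -39.8
y 50 front x -38.2
16.925 [488.8 216.9 156. ] [-0.135  0.991  0.     0.   ] [-0.86 -0.01  0.33] [ 0.79 -0.13 -0.22  0.   -1.48 -0.52] 0.35053383273551614
17.025 [488.8 215.8 154.9] [-0.134  0.991 -0.    -0.   ] [-0.07  0.48 -0.2 ] [ 0.79 -0.13 -0.22 -0.   -1.48 -0.52] 0.3499529415248614
```

View pics/b4.png

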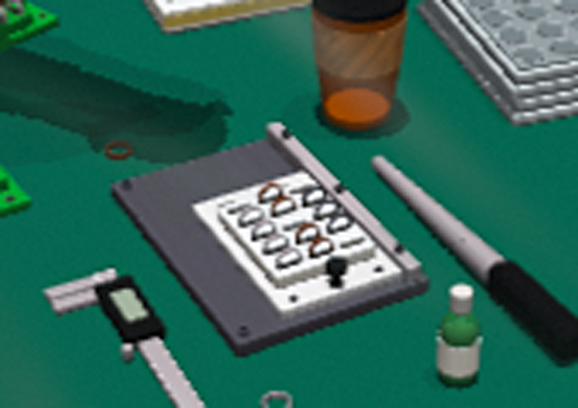

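View pics/b5.png

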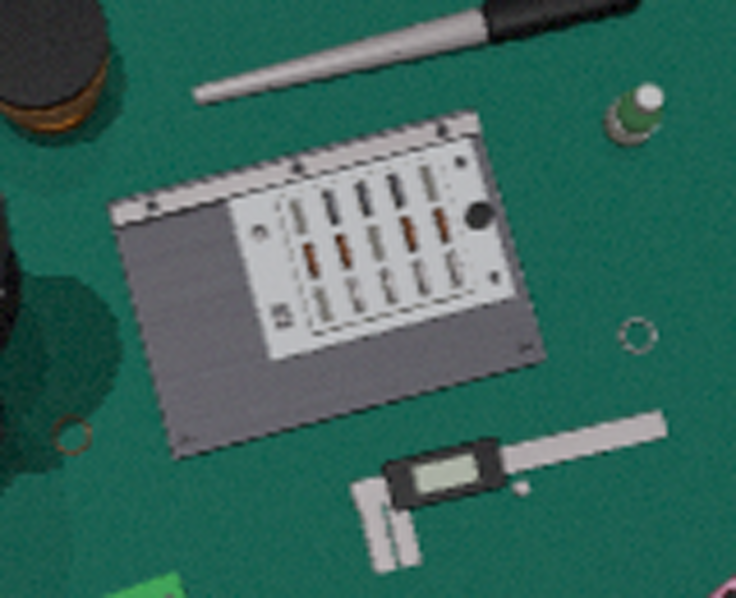

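In the top view both holes now show a bright centre, which is the pins: round hole at (260,232), slot at (283,316). Both were dark before. The front edge also sprang back from -38.7 to -39.8 (nominal -40). I check flatness with the side view by triangulating the plate corners.

```bash
cat > flat.py <<'E'
from h import *
def corners(c,box,thr):
    x0,y0,x1,y1=box;h=cv2.cvtColor(c['image'],cv2.COLOR_RGB2HSV)[y0:y1,x0:x1]
    m=((h[:,:,2]>thr)&(h[:,:,1]<40)).astype(np.uint8)
    n,l,st,_=cv2.connectedComponentsWithStats(m);k=1+st[1:,4].argmax();return m,l==k
a=.270;ex=np.array([np.cos(a),np.sin(a)]);ey=np.array([-np.sin(a),np.cos(a)]);O=np.array([548.3,19.6])
cs=camera('side');ct=camera('top')
def W(x,y,z): return [*(O+x*ex+y*ey),z]
im=cv2.resize(cs['image'][170:290,200:370,::-1],None,fx=4.5,fy=4.5,interpolation=cv2.INTER_CUBIC)
for z,col in((20,(0,0,255)),(27,(255,0,0))):
    for x,y in((-40,45),(60,45),(-40,-105),(60,-105)):
        if z>20 and y<0: continue
        u=(px(cs,W(x,y,z))-[199.5,169.5])*4.5;cv2.circle(im,tuple(int(v) for v in u),3,col,1)
for x,y in((-80,115),(-80,-115)):
    u=(px(cs,W(x,y,12))-[199.5,169.5])*4.5;cv2.circle(im,tuple(int(v) for v in u),3,(0,255,255),1)
cv2.imwrite('pics/f1.png',im)
E
python3 flat.py
```

```text
(no output)
```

View pics/f1.png

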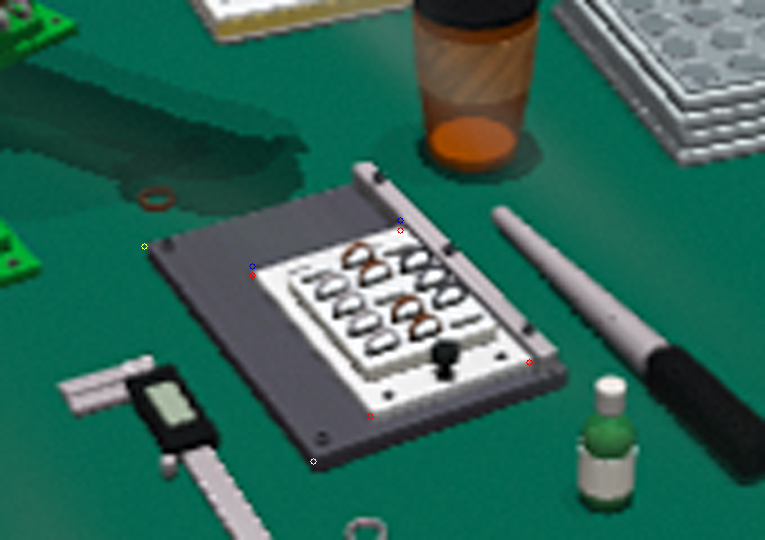

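```bash
cat > ang.py <<'E'
from h import *
a=.270;ex=np.array([np.cos(a),np.sin(a)]);ey=np.array([-np.sin(a),np.cos(a)]);O=np.array([548.3,19.6])
W=lambda x,y,z:[*(O+x*ex+y*ey),z]
cs=camera('side');g=cv2.cvtColor(cs['image'],cv2.COLOR_RGB2GRAY).astype(np.float32);sat=cv2.cvtColor(cs['image'],cv2.COLOR_RGB2HSV)[:,:,1].astype(np.float32)
def edge(A,B,img,f0,f1,name,thr=None,half=6):
    A=px(cs,A);B=px(cs,B);d=(B-A)/np.linalg.norm(B-A);n=np.array([-d[1],d[0]]);pts=[]
    for f in np.linspace(f0,f1,60):
        s=np.arange(-half,half+.01,.1);q=(A+f*(B-A))+s[:,None]*n
        v=cv2.remap(img,q[:,0].astype(np.float32).reshape(1,-1),q[:,1].astype(np.float32).reshape(1,-1),cv2.INTER_LINEAR)[0]
        v=cv2.GaussianBlur(v.reshape(1,-1),(0,0),4)[0]
        i=np.abs(np.gradient(v)).argmax();pts.append([f,s[i]])
    pts=np.array(pts);k=np.abs(pts[:,1]-np.median(pts[:,1]))<2;p=np.polyfit(pts[k,0],pts[k,1],1)
    r=pts[k,1]-np.polyval(p,pts[k,0])
    print(name,'offset px at start %.2f end %.2f'%(p[1],p[0]+p[1]),'rms %.2f'%r.std(),k.sum()); return p
edge(W(-80,115,12),W(-80,-115,12),sat,.1,.9,'nest front')
edge(W(-40,45,20),W(-40,-105,20),g,.05,.95,'pallet front z20')
edge(W(60,45,20),W(-40,45,20),g,.05,.95,'pallet left z20')
edge(W(80,115,12),W(-80,115,12),sat,.2,.95,'nest left')
edge(W(60,-105,20),W(-40,-105,20),g,.05,.95,'pallet right z20')
u=lambda P:px(cs,P)
d=u(W(-40,-105,20))-u(W(-40,45,20));n=np.array([-d[1],d[0]])/np.linalg.norm(d)
print('7mm up at left: front-edge shift',(u(W(-40,45,27))-u(W(-40,45,20)))@n)
d=u(W(-40,45,20))-u(W(60,45,20));n=np.array([-d[1],d[0]])/np.linalg.norm(d)
print('left-edge shift',(u(W(-40,45,27))-u(W(-40,45,20)))@n)
E
python3 ang.py
```

```text
nest front offset px at start 1.04 end 1.32 rms 0.14 60
pallet front z20 offset px at start -0.59 end -0.74 rms 0.10 41
pallet left z20 offset px at start 0.70 end 0.79 rms 0.32 43
nest left offset px at start 0.63 end 0.61 rms 0.15 60
pallet right z20 offset px at start 0.88 end 0.68 rms 0.69 52
7mm up at left: front-edge shift -1.3093378701799472
left-edge shift 2.0872958516528666
```

The plate's front edge is parallel to the seated prediction: -0.59 px at the left end and -0.74 px at the right, where a left end still up on the pins would differ by 1.3 px. The left edge shows no lift either (0.7–0.8 px, against 0.6 for the nest itself and 2 px more if raised). So the pallet is flat, over the pins, and the hand is clear. I hand in.

```bash
python3 -c "
from rig import *
s=read_state();print(s['t'],s['tcp_pos'].round(1),s['force'].round(1));print(hand_in())"
```

```text
17.275 [489.1 215.6 154.9] [ 0.1 -0.2  0. ]
the job is handed in; nothing more can be done
None
```

I pushed the pallet back to the fence with both open fingertips on its front edge, reaching about 10 N at contact. I then moved it about 20 mm right from its left end, at about 2 N in the readings, until it dropped over the pins. I withdrew the hand and handed in at 17.3 s. The hand-in reports no verdict, so the result below rests on my own measurements.

- **Holes over pins:** both holes show a pin at their centre in the top view.
- **Position:** the front edge reads nest x = -39.8 (nominal -40) and the left end y = +45.3 (nominal +45). The right end reads -106.3 against -105, which is within the pixel size and calibration error.
- **Flatness:** the side-view edges fit a flat plate to within about 1 mm of lift at the left end.
- **Bystanders:** all except the tumbler, which is partly outside the top crop, look to be at their starting pixels there. The tumbler looks undisturbed in the side view.
- **Disagreements:** some side-view edges sat up to about 1 px from where the calibration predicts. The right-end edge fit was noisy (0.7 px).

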